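# Snap the pivot clip onto the float figure's pin

## Robot

A 6-joint arm with a two-finger parallel gripper is mounted at the origin on the work surface. World frame = base frame: x ahead of the robot, y to its left, z up, the work surface at z = 0. Lengths are in m, angles in rad, forces in N, time in s.
With the tool pointing down it reaches from about 0.375 to 0.975 m from the base axis. Payload 3.8 kg.
Tool frame: the origin (TCP) lies midway between the tips of the shut fingers; the grasp point (between the pads) lies 19 mm behind it; z points along the fingers, y is the line along which they close (so a half turn about z gives the same grasp; the last joint's range is limited). The gripper opens to 88 mm and grips with 3 to 60 N. Pads are 18 mm wide; open, the fingers measure 123 mm over their backs; the gripper's body (75 mm by 187 mm) begins 45 mm behind the grasp point.
Start: joints at [1.085, 0.264, 1.604, -0, 1.274, -0.037], TCP at [0.293, 0.608, 0.239] pointing down, gripper open.
Joint ranges: [-2.63, 2.63], [-0.94, 2.18], [0.31, 2.57], [-1.31, 4.45], [0, 2.66], [-2.55, 2.55]. Speed limits (rad/s): [2.57, 2.57, 3.14, 3.14, 3.14, 3.14].

## Interface

Orientations are given as a unit quaternion [w, x, y, z].
In Python, from rig import env gives the robot as it stands.
- The arm moves only by the shell command python3 -m handwheel 'ROWS'. ROWS is JSON, a list of rows, each an object of numbers: "dx", "dy", "dz": the shift along the tool's x, y, z in m; "wx", "wy", "wz": the turn, a rotation vector about the tool's x, y, z in degrees; "grip": the opening, from 0 (shut) to 1 (fully open). In form: [{"dx": .., "dy": .., "dz": .., "wx": .., "wy": .., "wz": .., "grip": ..}, ...]. A call has 1 to 5 rows; each row shifts and turns the commanded pose from where the row before left it, along the tool's axes as they then stand; what a row does not reach is not made up. A row lasts 1/10 s, in which the tool goes at most 50 mm and 8.59 degrees, less where a joint would pass 70% of its speed; a pose out of reach is approached as far as the arm can. A call with a gripper value outside its range is refused whole. The fingers move at their own pace and stop on an object; the grip force is fixed at half the most. Time passes only in rows, so rows that do not move let the fingers close. It gives the time, the measured TCP pose, the force, the opening and the grip force at its end, in the units of the state.
- env.sense(): the state, without advancing time (a new reading comes with each control period).
- env.read_camera(name): name is "scene" or "top" or "wrist"; returns a dict with "frame" (480x640x3 uint8, red, green, blue), "mtx" (3x3 intrinsics, pixels), "pose" (4x4, takes a point from camera to world coordinates). Camera axes: x right, y up, looking along -z (the intrinsics and any distortion apply to the point x, -y, -z); pixel columns grow to the right and rows downward; lengths in m; the calibration is good to about 2 mm. A picture is of the moment at which its call begins. There is no depth.
- env.job_done(): hands the job in; it is judged then, once.
The state is a dict: "clock": time; "joints": joint angles; "joint_velocities": joint speeds; "joint_torque": joint torques, N m; "ee_pos": TCP position; "orientation": TCP orientation; "force": force on the tool from outside, world axes, zero at the start; "torque": the same for the moment, N m; "width": finger opening in m; "grip_force": force on a finger pad.
Only numpy, scipy, OpenCV 4.12 (cv2) and the standard library are available. Lean on these libraries where they do the work, as an engineer would, in place of code of your own. Each camera call takes 0.05 s, during which the arm holds its last target. There are 200 camera calls.

## Task

On this carnival-float workbench a blue lever arm sits on a pivot pin with a red head, and its brass split clip lies loose on the arm with its open jaws towards the pin. Take the orange-handled fork tool and push the clip from behind, flat along the arm, until it snaps fully home in the groove under the red head; push only with the fork, never touch the clip with the gripper. Then stand the fork upright on the bench again, let go of it, and do not knock over the brown bottle.

Things in the scene. Friction and masses are not known exactly. Their poses are not given: they have to be found in the camera images.
- fork: Fork tool, 0.22 kg, standing on two prongs. Origin: centre of its underside; z up, x push direction (fore and aft alike), y across the prongs. Prongs: steel plates 36 (x) x 10 (y) x 32 mm tall, free gap 36 mm between; steel bridge 36 x 56 mm above, to 44 mm; orange handle 26 x 26 mm from 44 to 116 mm height: grip it about 80 mm up. The prongs' flat front ends, 18 mm ahead of the origin, push.
- clip: Brass clip, 0.08 kg, 10 mm thick, flat on the blue arm, 70-100 mm behind the pin. Origin: underside, where the pin's axis comes when seated (2 mm play); z up, x out of the mouth. Back bar, 56 mm wide, rear face (push here) at x=-22 mm; tail 8 mm wide to x=-38 goes between the prongs. Sprung jaws to x=+32: mouth 46 mm wide, 16 mm at x=+9; they spread on the pin (about 10 N) and snap shut past it.
- pin (a point): Pivot pin's axis at the arm's flat top face, 30 mm above the bench; z up, x along the arm, the push direction. Steel groove 20 mm in diameter, 14 mm high, under a red head 28 mm across, its top 24 mm above the face. Blue arm 96 mm wide, from 200 mm behind the pin (-x) to 88 mm ahead, on a plywood board 150 mm wide, 18 mm thick, from -220 to +100 mm, fixed to the bench.
- bottle: Bystander: brown glass bottle with red label, 58 mm in diameter, 180 mm tall, upright on the bench, not to be knocked over. Origin: centre of its underside, z up. Two more bystanders, a yellow paste brush with upright black handle (84 x 38 mm, 122 mm tall) and a round tin (68 mm across, 80 mm tall), stand 110 mm or more from the fork, centre to centre: carry the fork high over them.
Not all that is in view belongs to the job. Of the things that look like the fork, the largest one is meant. There is more than one size of the clip; the one meant has the size given above.

How it is judged:
By the outcome, as a careful person would: the job done as asked, in the order asked, and still so for the second after the job is handed in, with the robot touching nothing.
It also fails if it takes over 51 s, if anything falls off the work surface, if the arm or the gripper's body presses on something with over 40 N, if the wrist force passes 120 N, or if a joint passes its speed limit or range.

## Working session

There is one attempt and no reset: what is moved stays moved. The work goes in short steps, Python scripts to look and compute and a shell command to move; the robot and the scene stay as the last step left them, time stands still between calls to the robot, and variables do not carry over. Pictures are saved under pics/ and viewed, at most 10 in all, crops included, and the job is handed in when it is done.

```bash
mkdir -p pics; cat > h.py <<'E'
import numpy as np, cv2
from rig import env
def snap(cam,name):
    c=env.read_camera(cam); cv2.imwrite(f'pics/{name}.png',c['frame'][:,:,::-1]); np.savez(f'pics/{name}.npz',**{k:np.asarray(v) for k,v in c.items()}); return c
def load(name): return dict(np.load(f'pics/{name}.npz'))
def ray(c,px):
    px=np.atleast_2d(np.array(px,float)); n=(np.c_[px,np.ones(len(px))]@np.linalg.inv(c['mtx']).T)
    d=(n*[1,-1,-1])@c['pose'][:3,:3].T; return c['pose'][:3,3],d
def onz(c,px,z):
    o,d=ray(c,px); return o+d*((z-o[2])/d[:,2])[:,None]
def proj(c,P):
    P=np.atleast_2d(P); q=(P-c['pose'][:3,3])@c['pose'][:3,:3]; q=q*[1,-1,-1]; u=q@c['mtx'].T; return u[:,:2]/u[:,2:]
E
python3 - <<'E'
from h import *
for n in ('top','scene'):
    c=snap(n,n+'0'); print(n,c.keys(),c['mtx'].tolist(),c['pose'].round(3).tolist())
s=env.sense(); print(s)
E
```

```text
top dict_keys(['frame', 'mtx', 'pose']) [[433.3779403042904, 0.0, 322.9676295222899], [0.0, 433.3779403042904, 238.40960670970213], [0.0, 0.0, 1.0]] [[-0.003, 0.988, -0.155, 0.406], [-1.0, -0.004, -0.003, 0.02], [-0.003, 0.155, 0.988, 0.955], [0.0, 0.0, 0.0, 1.0]]
scene dict_keys(['frame', 'mtx', 'pose']) [[586.2843987530014, 0.0, 314.73719801795727], [0.0, 586.2843987530014, 236.63156843799405], [0.0, 0.0, 1.0]] [[-0.386, -0.56, 0.733, 1.392], [0.922, -0.229, 0.311, 0.412], [-0.006, 0.796, 0.605, 0.765], [0.0, 0.0, 0.0, 1.0]]
{'clock': 0.1, 'joints': array([ 1.08508117e+00,  2.64685018e-01,  1.60518094e+00,  1.88820938e-06,
        1.27371027e+00, -3.68787346e-02]), 'joint_velocities': array([-0.00119366,  0.00082891, -0.00260552, -0.00126365,  0.00024946,
       -0.00096804]), 'joint_torque': array([-2.86820241e-04, -5.03621221e+01, -3.58071434e+01,  7.30525400e-02,
        2.34995910e-02, -6.81723554e-05]), 'ee_pos': array([0.29259345, 0.60760117, 0.23753817]), 'orientation': array([-2.57083980e-04,  2.22539361e-01,  9.74923202e-01, -9.57888937e-04]), 'force': array([-0.06495863, -0.45914627, -0.94761742]), 'torque': array([-0.01646187,  0.05490539,  0.05120318]), 'grip_force': 0.0, 'width': 0.0878531413692315}
```

View pics/top0.png

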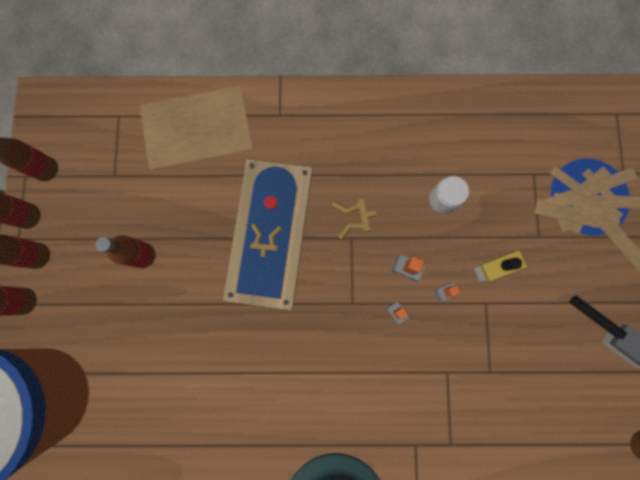

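View pics/scene0.png

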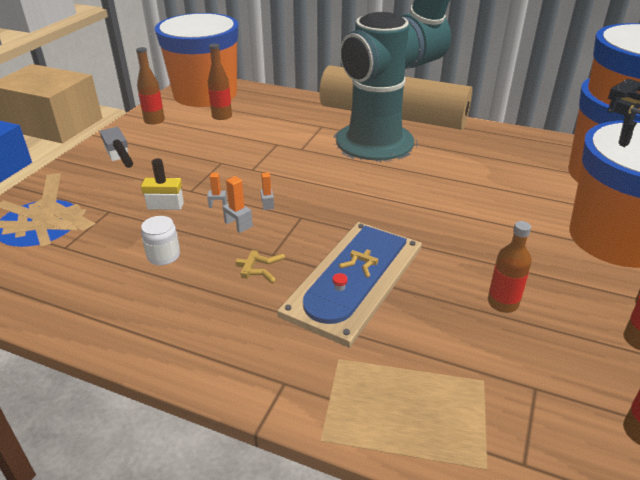

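Top view: the fork look-alikes are at (410,266), which is the largest, (449,291) and (398,313). The clip candidates are at (265,240) on the blue arm and (357,215) on the bench. The red pin is at (270,202), the bottle at (130,250), the brush at (503,265) and the tin at (450,195). I pick the largest fork and the clip on the arm, and will check both by measurement and a crop.

```bash
cat > m.py <<'E'
from h import *
def blobs(c,lo,hi,box,amin=15,n=9):
    x0,y0,x1,y1=box; hsv=cv2.cvtColor(c['frame'],cv2.COLOR_RGB2HSV)
    m=cv2.inRange(hsv,np.array(lo),np.array(hi)); k=np.zeros_like(m); k[y0:y1,x0:x1]=m[y0:y1,x0:x1]
    cs,_=cv2.findContours(k,cv2.RETR_EXTERNAL,cv2.CHAIN_APPROX_NONE)
    return sorted([q for q in cs if cv2.contourArea(q)>=amin],key=cv2.contourArea)[::-1][:n]
E
python3 - <<'E'
from m import *
c=load('top0'); np.set_printoptions(precision=4,suppress=True)
def rep(t,q,z):
    P=onz(c,q[:,0],z)[:,:2].astype(np.float32); r=cv2.minAreaRect(P*1000); print(t,cv2.contourArea(q),'px',q[:,0].mean(0).round(),'rect',np.round(r[0],1),np.round(r[1],1),round(r[2],1))
for q in blobs(c,(5,150,130),(16,255,255),(380,240,470,330)): rep('orange',q,.116)
for q in blobs(c,(0,150,110),(4,255,255),(255,190,285,215)): rep('red',q,.054)
for q in blobs(c,(100,120,50),(125,255,255),(220,150,320,310)): rep('blue',q,.03)
for q in blobs(c,(16,110,100),(28,255,255),(240,220,290,260)): rep('clip',q,.04)
for q in blobs(c,(16,110,100),(28,255,255),(325,190,385,245)): rep('clip2',q,.01)
f=c['frame'][:,:,::-1]
a=cv2.resize(f[185:325,215:475],None,fx=3,fy=3,interpolation=cv2.INTER_CUBIC); cv2.imwrite('pics/crop0.png',a)
# screws, outline of board
for t,p in (('s1',(252,167)),('s2',(306,172)),('s3',(231,295)),('s4',(286,302))): print(t,onz(c,p,.018))
print('bottle',onz(c,(103,244),.18))
E
```

```text
orange 159.5 px [415. 264.] rect [ 487.4 -157.7] [27.4 26.6] 66.3
orange 93.0 px [453. 291.] rect [ 434.5 -227. ] [16.8 26.2] 25.7
orange 72.0 px [401. 313.] rect [ 393.4 -126. ] [16.  20.3] 32.7
red 58.0 px [271. 202.] rect [626.9 133.7] [20.7 18.3] 33.5
blue 4951.5 px [267. 236.] rect [571.4 141.1] [ 90.  280.7] 82.2
clip 142.5 px [264. 240.] rect [545.6 148. ] [56.7 62.1] 82.8
clip2 606.0 px [354. 217.] rect [603.6 -50. ] [85.9 94.6] 8.9
s1 [[0.7166 0.1811 0.018 ]]
s2 [[0.7044 0.0596 0.018 ]]
s3 [[0.4312 0.2199 0.018 ]]
s4 [[0.416  0.1016 0.018 ]]
bottle [[0.5192 0.4198 0.18  ]]
```

View pics/crop0.png

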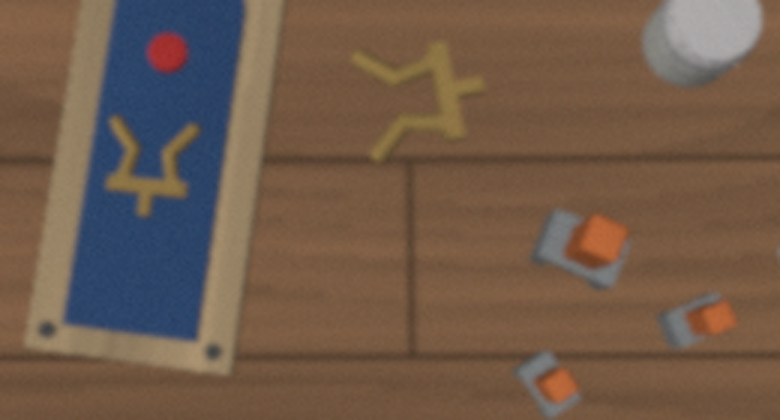

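The close crop confirms both choices. The clip on the arm is about 57 mm wide, while the one on the bench is larger (95 mm), so it's a decoy. The fork at (0.487,-0.158) has the full 27 mm handle, and the other two have 16 mm handles. Next I move above the fork and turn so the fingers close along its push axis.

```bash
R='' 
python3 -m handwheel '[{"dx":-0.03,"dy":-0.0355},{"dx":-0.03,"dy":-0.0355},{"dx":-0.03,"dy":-0.0355},{"dx":-0.03,"dy":-0.0355},{"dx":-0.03,"dy":-0.0355}]'
python3 -m handwheel '[{"dx":-0.03,"dy":-0.0355},{"dx":-0.03,"dy":-0.0355},{"dx":-0.03,"dy":-0.0355},{"dx":-0.03,"dy":-0.0355},{"dx":-0.03,"dy":-0.0355}]'
python3 -m handwheel '[{"dx":-0.03,"dy":-0.0355},{"dx":-0.03,"dy":-0.0355},{"dx":-0.03,"dy":-0.0355},{"dx":-0.03,"dy":-0.0355},{"dx":-0.03,"dy":-0.0355}]'
python3 -m handwheel '[{"dx":-0.03,"dy":-0.0355},{"dx":-0.03,"dy":-0.0355},{"wz":8},{"wz":8},{"wz":8}]'
python3 -m handwheel '[{"wz":8},{"wz":8},{"wz":8},{"wz":8},{"wz":8}]'
python3 -m handwheel '[{"wz":8},{"wz":8},{"wz":8},{"dx":0},{"dx":0}]'
python3 - <<'E'
from h import *
c=snap('wrist','w1'); s=env.sense(); print(s['clock'],s['ee_pos'],s['orientation'],s['joints'].round(3),c['pose'].round(3).tolist())
E
```

```text
0.15 [0.29261456 0.6076598  0.23767765] [-2.24226648e-04  2.22500801e-01  9.74932111e-01 -8.50295457e-04] [ 1.085  0.265  1.605 -0.     1.274 -0.037] [[0.434, -0.856, -0.281, 0.219], [0.901, 0.411, 0.137, 0.642], [-0.002, -0.313, 0.95, 0.384], [0.0, 0.0, 0.0, 1.0]]schema error: expected keys dx, dy, dz, wx, wy, wz, grip
schema error: expected keys dx, dy, dz, wx, wy, wz, grip
schema error: expected keys dx, dy, dz, wx, wy, wz, grip
schema error: expected keys dx, dy, dz, wx, wy, wz, grip
schema error: expected keys dx, dy, dz, wx, wy, wz, grip
schema error: expected keys dx, dy, dz, wx, wy, wz, grip
```

```bash
python3 -m handwheel '[{"dx":-0.03,"dy":-0.0355,"dz":0,"wx":0,"wy":0,"wz":0,"grip":1},{"dx":-0.03,"dy":-0.0355,"dz":0,"wx":0,"wy":0,"wz":0,"grip":1},{"dx":-0.03,"dy":-0.0355,"dz":0,"wx":0,"wy":0,"wz":0,"grip":1},{"dx":-0.03,"dy":-0.0355,"dz":0,"wx":0,"wy":0,"wz":0,"grip":1},{"dx":-0.03,"dy":-0.0355,"dz":0,"wx":0,"wy":0,"wz":0,"grip":1}]'
python3 -m handwheel '[{"dx":-0.03,"dy":-0.0355,"dz":0,"wx":0,"wy":0,"wz":0,"grip":1},{"dx":-0.03,"dy":-0.0355,"dz":0,"wx":0,"wy":0,"wz":0,"grip":1},{"dx":-0.03,"dy":-0.0355,"dz":0,"wx":0,"wy":0,"wz":0,"grip":1},{"dx":-0.03,"dy":-0.0355,"dz":0,"wx":0,"wy":0,"wz":0,"grip":1},{"dx":-0.03,"dy":-0.0355,"dz":0,"wx":0,"wy":0,"wz":0,"grip":1}]'
python3 -m handwheel '[{"dx":-0.03,"dy":-0.0355,"dz":0,"wx":0,"wy":0,"wz":0,"grip":1},{"dx":-0.03,"dy":-0.0355,"dz":0,"wx":0,"wy":0,"wz":0,"grip":1},{"dx":-0.03,"dy":-0.0355,"dz":0,"wx":0,"wy":0,"wz":0,"grip":1},{"dx":-0.03,"dy":-0.0355,"dz":0,"wx":0,"wy":0,"wz":0,"grip":1},{"dx":-0.03,"dy":-0.0355,"dz":0,"wx":0,"wy":0,"wz":0,"grip":1}]'
python3 -m handwheel '[{"dx":-0.03,"dy":-0.0355,"dz":0,"wx":0,"wy":0,"wz":0,"grip":1},{"dx":-0.03,"dy":-0.0355,"dz":0,"wx":0,"wy":0,"wz":0,"grip":1},{"dx":0,"dy":0,"dz":0,"wx":0,"wy":0,"wz":8,"grip":1},{"dx":0,"dy":0,"dz":0,"wx":0,"wy":0,"wz":8,"grip":1},{"dx":0,"dy":0,"dz":0,"wx":0,"wy":0,"wz":8,"grip":1}]'
python3 -m handwheel '[{"dx":0,"dy":0,"dz":0,"wx":0,"wy":0,"wz":8,"grip":1},{"dx":0,"dy":0,"dz":0,"wx":0,"wy":0,"wz":8,"grip":1},{"dx":0,"dy":0,"dz":0,"wx":0,"wy":0,"wz":8,"grip":1},{"dx":0,"dy":0,"dz":0,"wx":0,"wy":0,"wz":8,"grip":1},{"dx":0,"dy":0,"dz":0,"wx":0,"wy":0,"wz":8,"grip":1}]'
python3 -m handwheel '[{"dx":0,"dy":0,"dz":0,"wx":0,"wy":0,"wz":8,"grip":1},{"dx":0,"dy":0,"dz":0,"wx":0,"wy":0,"wz":8,"grip":1},{"dx":0,"dy":0,"dz":0,"wx":0,"wy":0,"wz":8,"grip":1},{"dx":0,"dy":0,"dz":0,"wx":0,"wy":0,"wz":0,"grip":1},{"dx":0,"dy":0,"dz":0,"wx":0,"wy":0,"wz":0,"grip":1}]'
python3 - <<'E'
from h import *
c=snap('wrist','w2'); s=env.sense(); print(s['clock'],s['ee_pos'],s['orientation'],s['joints'].round(3),c['pose'].round(3).tolist())
E
```

```text
clock: 0.65
ee_pos: [0.3509, 0.3813, 0.2383]
orientation: [-0.0, 0.222, 0.975, -0.0]
force: [0.6, -0.1, 0.8]
width: 0.0883
grip_force: 0.0
clock: 1.15
ee_pos: [0.409, 0.1563, 0.2386]
orientation: [0.0, 0.222, 0.975, 0.0]
force: [1.4, 0.2, 0.3]
width: 0.088
grip_force: 0.0
clock: 1.65
ee_pos: [0.4672, -0.0688, 0.2387]
orientation: [0.0, 0.223, 0.975, 0.0]
force: [0.9, -0.3, 0.2]
width: 0.088
grip_force: 0.0
clock: 2.15
ee_pos: [0.4902, -0.1575, 0.2382]
orientation: [-0.001, 0.424, 0.906, -0.0]
force: [-0.8, -0.1, -0.4]
width: 0.0879
grip_force: 0.0
clock: 2.65
ee_pos: [0.4902, -0.1568, 0.2384]
orientation: [-0.0, 0.707, 0.707, -0.0]
force: [0.0, 0.1, -0.9]
width: 0.0881
grip_force: 0.0
clock: 3.15
ee_pos: [0.4903, -0.1568, 0.2385]
orientation: [-0.0, 0.836, 0.548, -0.0]
force: [0.1, 0.1, 0.1]
width: 0.088
grip_force: 0.0
3.2 [ 0.49036787 -0.1568256   0.23853244] [-1.27549681e-04  8.36520193e-01  5.47936070e-01 -1.17267684e-04] [-0.358 -0.041  1.941 -0.     1.242  0.053] [[0.917, 0.379, 0.126, 0.523], [-0.399, 0.871, 0.287, -0.083], [-0.001, -0.313, 0.95, 0.385], [0.0, 0.0, 0.0, 1.0]]
```

View pics/w2.png

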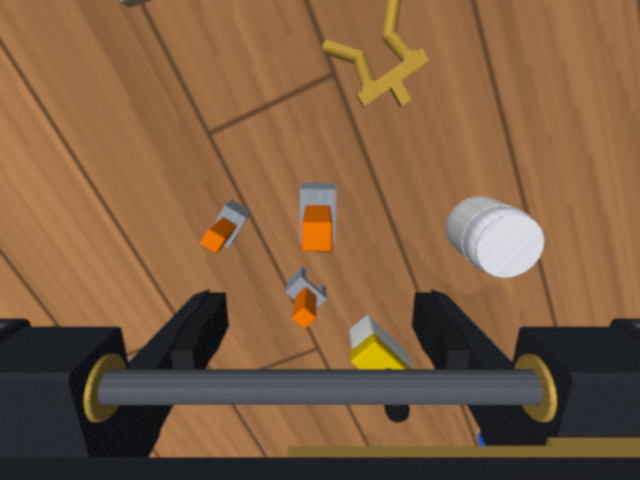

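The wrist view shows the big fork at (317,228), square to the fingers. Its top face is at about (317,236), the smaller forks are at (215,235) and (305,295), and the tin and brush stand clear on the right. I refine the fork's position from the handle's top face.

```bash
python3 - <<'E'
from m import *
np.set_printoptions(precision=4,suppress=True)
c=load('w2')
hsv=cv2.cvtColor(c['frame'],cv2.COLOR_RGB2HSV); print(hsv[200:256:4,317,:].tolist())
q=blobs(c,(3,180,100),(16,255,255),(290,180,350,262))[0]; print(cv2.boundingRect(q))
h=hsv.copy(); q=blobs(c,(3,180,235),(16,255,255),(290,180,350,262))[0]; print(cv2.boundingRect(q))
P=onz(c,q[:,0],.116)[:,:2].astype(np.float32)*1000; print('top face',cv2.minAreaRect(P))
g=blobs(c,(0,0,90),(180,70,190),(290,170,345,262))[0]; print(cv2.boundingRect(g)); x,y,w,hh=cv2.boundingRect(g)
print('bridge far edge',onz(c,[(x,y+6),(x+w,y+6)],.044))
E
```

```text
[[103, 26, 160], [0, 31, 150], [14, 245, 170], [14, 254, 171], [14, 255, 171], [15, 255, 175], [15, 255, 235], [15, 255, 234], [15, 255, 232], [15, 255, 232], [15, 253, 231], [15, 255, 229], [15, 255, 228], [13, 157, 151]]
(301, 206, 32, 46)Traceback (most recent call last):
  File "<stdin>", line 6, in <module>
IndexError: list index out of range
```

```bash
python3 - <<'E'
from m import *
np.set_printoptions(precision=4,suppress=True)
c=load('w2')
q=blobs(c,(3,180,205),(18,255,255),(290,180,350,262))[0]; print(cv2.boundingRect(q))
P=onz(c,q[:,0],.116)[:,:2].astype(np.float32)*1000; r=cv2.minAreaRect(P);print('top face',r)
d=np.array(r[0])/1000-env.sense()['ee_pos'][:2]
from scipy.spatial.transform import Rotation as R
o=env.sense()['orientation']; print('tool shift',(R.from_quat(o[[1,2,3,0]]).as_matrix().T@np.r_[d,0]))
print('yaw tool y',np.degrees(np.arctan2(*R.from_quat(o[[1,2,3,0]]).as_matrix()[[1,0],1])))
E
```

```text
(302, 222, 29, 29)
top face ((486.77197265625, -158.00341796875), (23.873823165893555, 22.94741439819336), 66.49869537353516)
tool shift [-0.0025 -0.0028  0.    ]
yaw tool y -23.548932134313006
```

```bash
python3 -m handwheel '[{"dx":-0.0025,"dy":-0.003,"dz":0.03,"wx":0,"wy":0,"wz":0,"grip":0.6},{"dx":0,"dy":0,"dz":0.03,"wx":0,"wy":0,"wz":0,"grip":0.6},{"dx":0,"dy":0,"dz":0.03,"wx":0,"wy":0,"wz":0,"grip":0.6},{"dx":0,"dy":0,"dz":0.03,"wx":0,"wy":0,"wz":0,"grip":0.6},{"dx":0,"dy":0,"dz":0.03,"wx":0,"wy":0,"wz":0,"grip":0.6}]'
python3 -m handwheel '[{"dx":0,"dy":0,"dz":0.02,"wx":0,"wy":0,"wz":0,"grip":0.6},{"dx":0,"dy":0,"dz":0.009,"wx":0,"wy":0,"wz":0,"grip":0.6},{"dx":0,"dy":0,"dz":0,"wx":0,"wy":0,"wz":0,"grip":0.6},{"dx":0,"dy":0,"dz":0,"wx":0,"wy":0,"wz":0,"grip":0},{"dx":0,"dy":0,"dz":0,"wx":0,"wy":0,"wz":0,"grip":0}]'
python3 -m handwheel '[{"dx":0,"dy":0,"dz":0,"wx":0,"wy":0,"wz":0,"grip":0},{"dx":0,"dy":0,"dz":0,"wx":0,"wy":0,"wz":0,"grip":0},{"dx":0,"dy":0,"dz":0,"wx":0,"wy":0,"wz":0,"grip":0},{"dx":0,"dy":0,"dz":0,"wx":0,"wy":0,"wz":0,"grip":0},{"dx":0,"dy":0,"dz":0,"wx":0,"wy":0,"wz":0,"grip":0}]'
```

```text
clock: 3.7
ee_pos: [0.4868, -0.158, 0.0877]
orientation: [0.0, 0.837, 0.548, 0.0]
force: [0.1, -0.7, -0.0]
width: 0.0535
grip_force: 0.0
clock: 4.2
ee_pos: [0.4881, -0.1584, 0.0612]
orientation: [0.001, 0.837, 0.547, 0.001]
force: [-0.6, 0.3, -0.1]
width: 0.0389
grip_force: 0.0
clock: 4.7
ee_pos: [0.4876, -0.1582, 0.0608]
orientation: [0.001, 0.837, 0.547, 0.001]
force: [-0.3, 0.6, 6.5]
width: 0.0259
grip_force: 30.0
```

```bash
python3 -m handwheel '[{"dx":0,"dy":0,"dz":-0.01,"wx":0,"wy":0,"wz":0,"grip":0},{"dx":0,"dy":0,"dz":-0.02,"wx":0,"wy":0,"wz":0,"grip":0},{"dx":0,"dy":0,"dz":-0.03,"wx":0,"wy":0,"wz":0,"grip":0},{"dx":0,"dy":0,"dz":-0.03,"wx":0,"wy":0,"wz":0,"grip":0},{"dx":0,"dy":0,"dz":-0.01,"wx":0,"wy":0,"wz":0,"grip":0}]'
python3 -m handwheel '[{"dx":0.02,"dy":-0.008,"dz":0,"wx":0,"wy":0,"wz":0,"grip":0},{"dx":0.041,"dy":-0.017,"dz":0,"wx":0,"wy":0,"wz":0,"grip":0},{"dx":0.041,"dy":-0.017,"dz":0,"wx":0,"wy":0,"wz":0,"grip":0},{"dx":0.041,"dy":-0.017,"dz":0,"wx":0,"wy":0,"wz":0,"grip":0},{"dx":0.041,"dy":-0.017,"dz":0,"wx":0,"wy":0,"wz":0,"grip":0}]'
python3 -m handwheel '[{"dx":0.041,"dy":-0.017,"dz":0,"wx":0,"wy":0,"wz":0,"grip":0},{"dx":0.041,"dy":-0.017,"dz":0,"wx":0,"wy":0,"wz":0,"grip":0},{"dx":0.021,"dy":-0.009,"dz":0,"wx":0,"wy":0,"wz":0,"grip":0},{"dx":0,"dy":0,"dz":0,"wx":0,"wy":0,"wz":-7.75,"grip":0},{"dx":0,"dy":0,"dz":0,"wx":0,"wy":0,"wz":-7.75,"grip":0}]'
python3 -m handwheel '[{"dx":0,"dy":0,"dz":0,"wx":0,"wy":0,"wz":0,"grip":0},{"dx":0,"dy":0,"dz":0,"wx":0,"wy":0,"wz":0,"grip":0}]'
python3 - <<'E'
from h import *
c=snap('wrist','w3'); snap('top','top3'); snap('scene','scene3')
s=env.sense(); print(s['clock'],s['ee_pos'],s['orientation'])
E
```

```text
clock: 5.2
ee_pos: [0.4884, -0.1586, 0.163]
orientation: [0.002, 0.837, 0.547, 0.001]
force: [1.0, -1.0, -1.4]
width: 0.0259
grip_force: 30.0
clock: 5.7
ee_pos: [0.49, 0.0425, 0.1586]
orientation: [-0.0, 0.837, 0.546, -0.001]
force: [0.9, 0.5, -1.5]
width: 0.0254
grip_force: 30.0
clock: 6.2
ee_pos: [0.4921, 0.1536, 0.1583]
orientation: [-0.001, 0.753, 0.658, -0.001]
force: [-0.9, -0.8, -2.0]
width: 0.0254
grip_force: 30.0
clock: 6.4
ee_pos: [0.4926, 0.1525, 0.1588]
orientation: [-0.0, 0.757, 0.653, -0.001]
force: [0.1, -0.6, -1.4]
width: 0.0253
grip_force: 30.0
6.55 [0.49306539 0.15235623 0.15940106] [-1.23819909e-04  7.56682958e-01  6.53781949e-01 -2.20922431e-04]
```

View pics/w3.png

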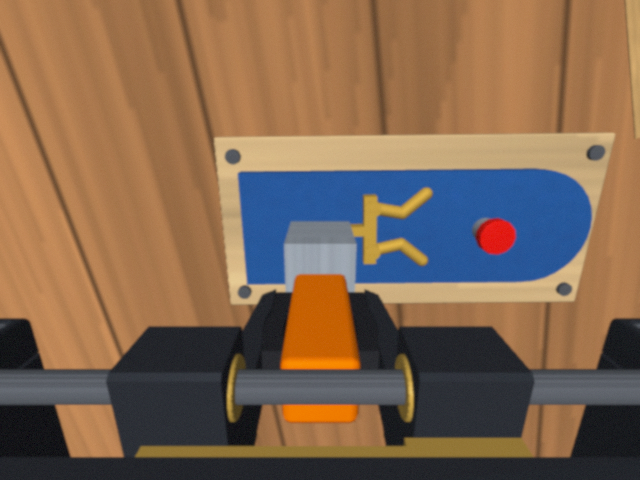

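The wrist view shows the clip's back bar at column 371 (rows 195–264), its jaw tips near (428,192) and (424,261), and the red head at (496,236). The fork hangs behind the clip at (320,250). I now measure the clip in the pin's frame.

```bash
python3 - <<'E'
from m import *
from scipy.spatial.transform import Rotation as R
np.set_printoptions(precision=1,suppress=True)
c=load('w3')
red=blobs(c,(0,170,180),(5,255,255),(460,200,530,270))[0]; (u,r)=cv2.minEnclosingCircle(red); print('red',u,r)
pin=onz(c,u,.054)[0]
s=onz(c,[(233,157),(596,153),(245,292),(564,289)],.018); 
a=[np.degrees(np.arctan2(*(s[j]-s[i])[[1,0]])) for i,j in ((0,1),(2,3))]
b=blobs(c,(95,120,50),(125,255,255),(220,150,620,300))[0]
t=b[:,0]; edge=t[(t[:,0]>270)&(t[:,0]<520)&(t[:,1]<185)]; E=onz(c,edge,.03); k=np.degrees(np.arctan(np.polyfit(E[:,0],E[:,1],1)[0]))
print('pin',pin*1000,'screw yaw',np.array(a),'blue edge yaw',k)
y=np.radians(-8); ax=np.array([np.cos(y),np.sin(y)]);ay=np.array([-ax[1],ax[0]])
F=lambda P:(np.c_[(P[:,:2]-pin[:2])@ax,(P[:,:2]-pin[:2])@ay])*1000
print('blue edge lateral',F(E)[:,1].mean(), F(onz(c,[(300,282),(420,283),(245,230),(592,225)],.03)))
q=max(blobs(c,(15,110,80),(30,255,255),(350,170,450,280)),key=cv2.contourArea); print(cv2.boundingRect(q))
Q=onz(c,q[:,0],.04); f=F(Q); print('clip min/max',f.min(0),f.max(0))
p=q[:,0]
rear=p[(p[:,0]<372)&((p[:,1]<222)|(p[:,1]>240))&(p[:,1]>200)&(p[:,1]<260)]
for g in np.unique(rear[:,1]//8): pass
fr=F(onz(c,rear,.04)); print('rear',fr.mean(0)); m=np.polyfit(fr[:,1],fr[:,0],1); print('clip yaw rel arm',-np.degrees(np.arctan(m[0])),'rear at y=0',m[1])
bar=p[(p[:,0]<378)]; fb=F(onz(c,bar,.04)); print('bar y',fb[:,1].min(),fb[:,1].max())
st=env.sense(); M=R.from_quat(st['orientation'][[1,2,3,0]]).as_matrix()
print('tool',F(st['ee_pos'][None]),'tooly yaw',np.degrees(np.arctan2(M[1,1],M[0,1])))
E
```

```text
red (496.5, 236.5) 17.39262580871582
pin [626.  135.5  54. ] screw yaw [-7.8 -7.7] blue edge yaw -7.794717753844337
blue edge lateral 46.76321687906437 [[-152.   -48.1]
 [ -47.4  -49.7]
 [-196.5   -0.6]
 [  89.8    1.9]]
(352, 188, 80, 77)
clip min/max [-108.8  -27.8] [-47.2  35. ]
rear [-99.1   1.8]
clip yaw rel arm 1.9099971286352366 rear at y=0 -99.06521523957981
bar y -25.795182482450997 29.848532834793296
tool [[-134.    -1.8]] tooly yaw -8.345288560637991
```

```bash
python3 -m handwheel '[{"dx":0.003,"dy":0,"dz":0.02,"wx":0,"wy":0,"wz":-0.5,"grip":0},{"dx":0,"dy":0,"dz":0.02,"wx":0,"wy":0,"wz":0,"grip":0},{"dx":0,"dy":0,"dz":0.015,"wx":0,"wy":0,"wz":0,"grip":0},{"dx":0,"dy":0,"dz":0.005,"wx":0,"wy":0,"wz":0,"grip":0},{"dx":0,"dy":0,"dz":0,"wx":0,"wy":0,"wz":0,"grip":0}]'
python3 -m handwheel '[{"dx":0,"dy":0,"dz":0.004,"wx":0,"wy":0,"wz":0,"grip":0},{"dx":0,"dy":0,"dz":0,"wx":0,"wy":0,"wz":0,"grip":0},{"dx":0,"dy":0,"dz":0,"wx":0,"wy":0,"wz":0,"grip":0}]'
```

```text
clock: 7.05
ee_pos: [0.493, 0.1553, 0.0988]
orientation: [-0.0, 0.753, 0.658, -0.001]
force: [-0.0, -0.4, -2.3]
width: 0.0257
grip_force: 30.0
clock: 7.35
ee_pos: [0.4942, 0.1558, 0.0963]
orientation: [0.0, 0.753, 0.658, 0.0]
force: [0.2, -0.2, -1.4]
width: 0.0258
grip_force: 30.0
```

```bash
python3 -m handwheel '[{"dx":0,"dy":0,"dz":0.002,"wx":0,"wy":0,"wz":0,"grip":0},{"dx":0,"dy":0,"dz":0.001,"wx":0,"wy":0,"wz":0,"grip":0},{"dx":0,"dy":0,"dz":0,"wx":0,"wy":0,"wz":0,"grip":0},{"dx":0,"dy":0,"dz":0,"wx":0,"wy":0,"wz":0,"grip":0}]'
python3 - <<'E'
from h import *
c=snap('scene','s4'); f=c['frame'][200:350,270:440,::-1]; cv2.imwrite('pics/s4c.png',cv2.resize(f,None,fx=4,fy=4,interpolation=cv2.INTER_CUBIC))
s=env.sense(); print(s['ee_pos'],s['force'])
E
```

```text
clock: 7.75
ee_pos: [0.4936, 0.1557, 0.0927]
orientation: [-0.0, 0.753, 0.658, -0.0]
force: [-0.0, -0.6, -2.1]
width: 0.0255
grip_force: 30.0
[0.49363624 0.15566658 0.0927161 ] [-0.3993702   0.13627017 -2.15751663]
```

View pics/s4c.png

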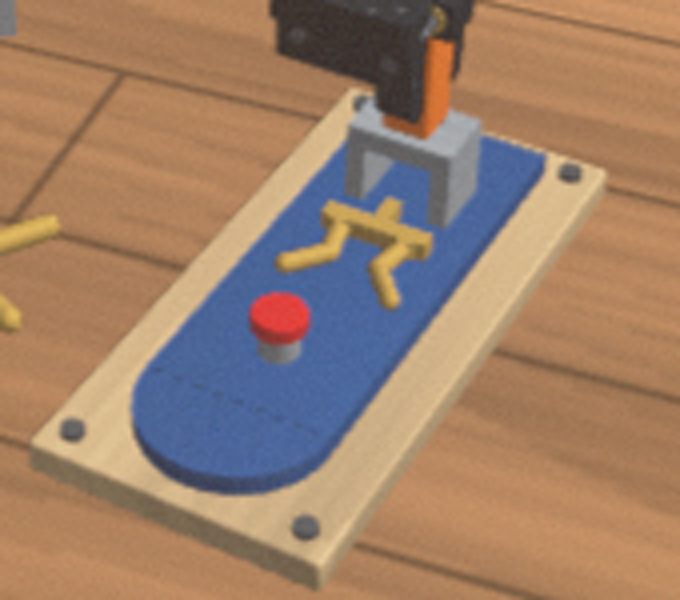

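The scene crop shows the fork upright on the blue arm, with its prongs on either side of the tail and the clip ahead of it facing the pin. Pushing along tool y.

```bash
python3 -m handwheel '[{"dx":0,"dy":0.008,"dz":0,"wx":0,"wy":0,"wz":0,"grip":0},{"dx":0,"dy":0.006,"dz":0,"wx":0,"wy":0,"wz":0,"grip":0},{"dx":0,"dy":0.006,"dz":0,"wx":0,"wy":0,"wz":0,"grip":0},{"dx":0,"dy":0.006,"dz":0,"wx":0,"wy":0,"wz":0,"grip":0},{"dx":0,"dy":0.006,"dz":0,"wx":0,"wy":0,"wz":0,"grip":0}]'
python3 -m handwheel '[{"dx":0,"dy":0.006,"dz":0,"wx":0,"wy":0,"wz":0,"grip":0},{"dx":0,"dy":0.006,"dz":0,"wx":0,"wy":0,"wz":0,"grip":0},{"dx":0,"dy":0.006,"dz":0,"wx":0,"wy":0,"wz":0,"grip":0},{"dx":0,"dy":0.006,"dz":0,"wx":0,"wy":0,"wz":0,"grip":0},{"dx":0,"dy":0.006,"dz":0,"wx":0,"wy":0,"wz":0,"grip":0}]'
python3 - <<'E'
from h import *
c=snap('wrist','w5')
s=env.sense(); p=s['ee_pos'][:2]-[.626,.1355]; y=np.radians(-7.8); print(p@[np.cos(y),np.sin(y)],p@[-np.sin(y),np.cos(y)],s['ee_pos'],s['force'])
E
```

```text
clock: 8.3
ee_pos: [0.5259, 0.1512, 0.0926]
orientation: [-0.0, 0.753, 0.658, -0.0]
force: [-0.4, -0.3, -1.7]
width: 0.0263
grip_force: 30.0
clock: 8.8
ee_pos: [0.5556, 0.1473, 0.0926]
orientation: [-0.0, 0.753, 0.658, -0.0]
force: [-0.3, 0.4, -2.9]
width: 0.0258
grip_force: 30.0
-0.07023471400484436 0.002163554982214921 [0.55670874 0.14717548 0.09288176] [ 0.60620316 -0.20683142 -2.1237232 ]
```

View pics/w5.png

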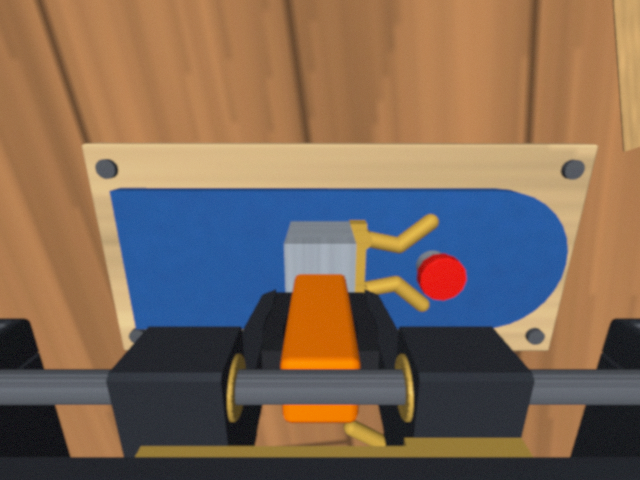

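The wrist view shows the clip pushed square by the prongs (bar at column 360), with the pin head at (441,277) now entering the mouth. I carry on in smaller steps and watch the force.

```bash
python3 -m handwheel '[{"dx":-0.0005,"dy":0.004,"dz":0,"wx":0,"wy":0,"wz":0,"grip":0},{"dx":-0.0005,"dy":0.004,"dz":0,"wx":0,"wy":0,"wz":0,"grip":0},{"dx":-0.0005,"dy":0.004,"dz":0,"wx":0,"wy":0,"wz":0,"grip":0},{"dx":0,"dy":0.004,"dz":0,"wx":0,"wy":0,"wz":0,"grip":0},{"dx":0,"dy":0,"dz":0,"wx":0,"wy":0,"wz":0,"grip":0}]'
python3 -m handwheel '[{"dx":0,"dy":0.004,"dz":0,"wx":0,"wy":0,"wz":0,"grip":0},{"dx":0,"dy":0.002,"dz":0,"wx":0,"wy":0,"wz":0,"grip":0}]'
python3 -m handwheel '[{"dx":0,"dy":0.002,"dz":0,"wx":0,"wy":0,"wz":0,"grip":0},{"dx":0,"dy":0.002,"dz":0,"wx":0,"wy":0,"wz":0,"grip":0}]'
python3 -m handwheel '[{"dx":0,"dy":0.002,"dz":0,"wx":0,"wy":0,"wz":0,"grip":0},{"dx":0,"dy":0,"dz":0,"wx":0,"wy":0,"wz":0,"grip":0}]'
python3 - <<'E'
from h import *
s=env.sense(); p=s['ee_pos'][:2]-[.626,.1355]; y=np.radians(-7.8); print(p@[np.cos(y),np.sin(y)],p@[-np.sin(y),np.cos(y)],s['ee_pos'],s['force'])
E
```

```text
clock: 9.35
ee_pos: [0.5713, 0.1435, 0.0928]
orientation: [0.0, 0.753, 0.658, 0.0]
force: [0.0, -0.7, -2.3]
width: 0.0254
grip_force: 30.0
clock: 9.55
ee_pos: [0.5727, 0.1432, 0.092]
orientation: [-0.003, 0.753, 0.658, -0.004]
force: [-12.5, 1.2, 6.5]
width: 0.0257
grip_force: 30.0
clock: 9.75
ee_pos: [0.5744, 0.1429, 0.0916]
orientation: [-0.005, 0.753, 0.658, -0.005]
force: [-14.2, 1.9, 7.8]
width: 0.0259
grip_force: 30.0
clock: 9.95
ee_pos: [0.5814, 0.1421, 0.0921]
orientation: [-0.001, 0.753, 0.658, -0.001]
force: [-0.4, -0.2, -2.9]
width: 0.0254
grip_force: 30.0
-0.04506878127661935 0.0005341423248400521 [0.58142069 0.14214574 0.09205825] [-0.38690872 -0.16311838 -2.91585901]
```

```bash
python3 -m handwheel '[{"dx":0,"dy":0.002,"dz":0,"wx":0,"wy":0,"wz":0,"grip":0},{"dx":0,"dy":0.001,"dz":0,"wx":0,"wy":0,"wz":0,"grip":0}]'
python3 -m handwheel '[{"dx":0,"dy":0.001,"dz":0,"wx":0,"wy":0,"wz":0,"grip":0},{"dx":0,"dy":0.001,"dz":0,"wx":0,"wy":0,"wz":0,"grip":0}]'
python3 -m handwheel '[{"dx":0,"dy":0.001,"dz":0,"wx":0,"wy":0,"wz":0,"grip":0},{"dx":0,"dy":0,"dz":0,"wx":0,"wy":0,"wz":0,"grip":0}]'
python3 - <<'E'
from m import *
s=env.sense(); p=s['ee_pos'][:2]-[.626,.1355]; y=np.radians(-7.8); print(p@[np.cos(y),np.sin(y)],p@[-np.sin(y),np.cos(y)],s['ee_pos'],s['force'])
c=snap('wrist','w6'); cv2.imwrite('pics/w6c.png',cv2.resize(c['frame'][180:380,270:470,::-1],None,fx=3,fy=3))
E
```

```text
clock: 10.15
ee_pos: [0.5854, 0.1416, 0.0924]
orientation: [-0.0, 0.753, 0.658, -0.0]
force: [-2.2, -0.5, -2.7]
width: 0.0262
grip_force: 30.0
clock: 10.35
ee_pos: [0.5878, 0.1413, 0.0926]
orientation: [0.0, 0.753, 0.658, -0.0]
force: [-2.6, -0.8, -3.1]
width: 0.0259
grip_force: 30.0
clock: 10.55
ee_pos: [0.5893, 0.1413, 0.093]
orientation: [0.0, 0.753, 0.658, 0.001]
force: [-0.9, -0.1, -2.0]
width: 0.0258
grip_force: 30.0
-0.037094001227856846 0.0007404084689822332 [0.58934968 0.14126779 0.09300313] [-0.8784109  -0.05711489 -2.02702374]
```

View pics/w6c.png

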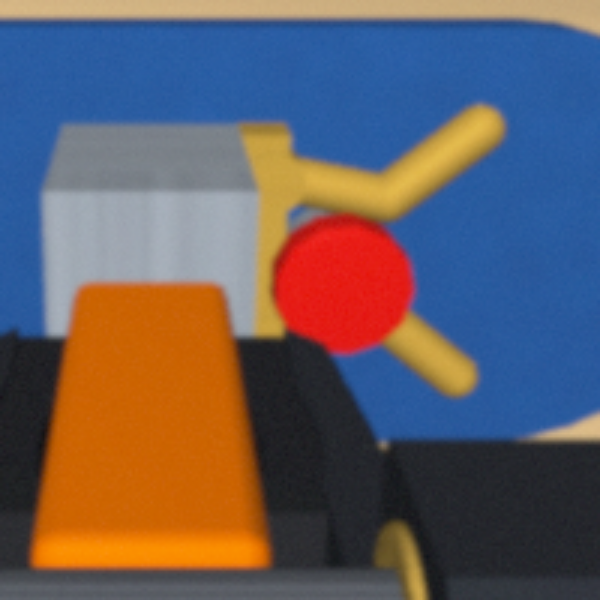

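The wrist crop shows the clip around the pin, with the jaws past the red head at crop (345,285) and the bar against the groove. I nudge forward until it stops firmly.

```bash
python3 -m handwheel '[{"dx":0,"dy":0.001,"dz":0,"wx":0,"wy":0,"wz":0,"grip":0},{"dx":0,"dy":0,"dz":0,"wx":0,"wy":0,"wz":0,"grip":0}]'
python3 -m handwheel '[{"dx":0,"dy":0.001,"dz":0,"wx":0,"wy":0,"wz":0,"grip":0},{"dx":0,"dy":0,"dz":0,"wx":0,"wy":0,"wz":0,"grip":0}]'
python3 -m handwheel '[{"dx":0,"dy":0.001,"dz":0,"wx":0,"wy":0,"wz":0,"grip":0},{"dx":0,"dy":0,"dz":0,"wx":0,"wy":0,"wz":0,"grip":0}]'
```

```text
clock: 10.8
ee_pos: [0.5895, 0.1412, 0.093]
orientation: [-0.0, 0.753, 0.658, -0.0]
force: [-3.3, 0.5, -0.0]
width: 0.0259
grip_force: 30.0
clock: 11.0
ee_pos: [0.5897, 0.1412, 0.0927]
orientation: [-0.001, 0.753, 0.658, -0.001]
force: [-5.3, 0.2, 1.6]
width: 0.0261
grip_force: 30.0
clock: 11.2
ee_pos: [0.5899, 0.1412, 0.0925]
orientation: [-0.001, 0.753, 0.658, -0.001]
force: [-6.1, 1.7, 3.2]
width: 0.0253
grip_force: 30.0
```

The TCP has stopped and the force is rising, so the clip is home. I back off, lift, carry the fork to clear bench near (0.475,-0.03) and look at the clip.

```bash
python3 -m handwheel '[{"dx":0,"dy":-0.004,"dz":0,"wx":0,"wy":0,"wz":0,"grip":0},{"dx":0,"dy":-0.007,"dz":0,"wx":0,"wy":0,"wz":0,"grip":0},{"dx":0,"dy":-0.01,"dz":0,"wx":0,"wy":0,"wz":0,"grip":0},{"dx":0,"dy":-0.01,"dz":0,"wx":0,"wy":0,"wz":0,"grip":0},{"dx":0,"dy":-0.005,"dz":0,"wx":0,"wy":0,"wz":0,"grip":0}]'
python3 -m handwheel '[{"dx":0,"dy":0,"dz":-0.01,"wx":0,"wy":0,"wz":0,"grip":0},{"dx":0,"dy":0,"dz":-0.03,"wx":0,"wy":0,"wz":0,"grip":0},{"dx":0,"dy":0,"dz":-0.03,"wx":0,"wy":0,"wz":0,"grip":0},{"dx":0,"dy":0,"dz":-0.02,"wx":0,"wy":0,"wz":0,"grip":0},{"dx":0,"dy":0,"dz":-0.01,"wx":0,"wy":0,"wz":0,"grip":0}]'
python3 -m handwheel '[{"dx":-0.037,"dy":-0.011,"dz":0,"wx":0,"wy":0,"wz":0,"grip":0},{"dx":-0.037,"dy":-0.011,"dz":0,"wx":0,"wy":0,"wz":0,"grip":0},{"dx":-0.037,"dy":-0.011,"dz":0,"wx":0,"wy":0,"wz":0,"grip":0},{"dx":-0.037,"dy":-0.011,"dz":0,"wx":0,"wy":0,"wz":0,"grip":0},{"dx":-0.037,"dy":-0.011,"dz":0,"wx":0,"wy":0,"wz":0,"grip":0}]'
python3 -m handwheel '[{"dx":0,"dy":0,"dz":0.03,"wx":0,"wy":0,"wz":0,"grip":0},{"dx":0,"dy":0,"dz":0.03,"wx":0,"wy":0,"wz":0,"grip":0},{"dx":0,"dy":0,"dz":0.03,"wx":0,"wy":0,"wz":0,"grip":0},{"dx":0,"dy":0,"dz":0.025,"wx":0,"wy":0,"wz":0,"grip":0},{"dx":0,"dy":0,"dz":0.005,"wx":0,"wy":0,"wz":0,"grip":0}]'
python3 -m handwheel '[{"dx":0,"dy":0,"dz":0,"wx":0,"wy":0,"wz":0,"grip":0},{"dx":0,"dy":0,"dz":0,"wx":0,"wy":0,"wz":0,"grip":0},{"dx":0,"dy":0,"dz":0,"wx":0,"wy":0,"wz":0,"grip":0}]'
python3 - <<'E'
from h import *
c=snap('scene','s7'); f=c['frame'][130:350,200:480,::-1]; cv2.imwrite('pics/s7c.png',cv2.resize(f,None,fx=2.7,fy=2.7,interpolation=cv2.INTER_CUBIC))
E
```

```text
clock: 11.7
ee_pos: [0.5545, 0.1458, 0.0926]
orientation: [-0.0, 0.753, 0.658, -0.0]
force: [0.2, 0.2, -1.5]
width: 0.026
grip_force: 30.0
clock: 12.2
ee_pos: [0.5578, 0.1461, 0.1964]
orientation: [0.001, 0.753, 0.658, 0.002]
force: [0.6, 0.3, -1.4]
width: 0.0256
grip_force: 30.0
clock: 12.7
ee_pos: [0.4756, -0.0314, 0.1926]
orientation: [0.0, 0.753, 0.658, -0.0]
force: [0.9, -1.0, -2.3]
width: 0.026
grip_force: 30.0
clock: 13.2
ee_pos: [0.4734, -0.03, 0.0695]
orientation: [-0.002, 0.753, 0.658, -0.002]
force: [-0.6, 0.1, -2.0]
width: 0.0258
grip_force: 30.0
clock: 13.5
ee_pos: [0.4782, -0.0304, 0.0744]
orientation: [0.001, 0.753, 0.658, 0.001]
force: [0.1, -0.4, -1.7]
width: 0.0259
grip_force: 30.0
```

View pics/s7c.png

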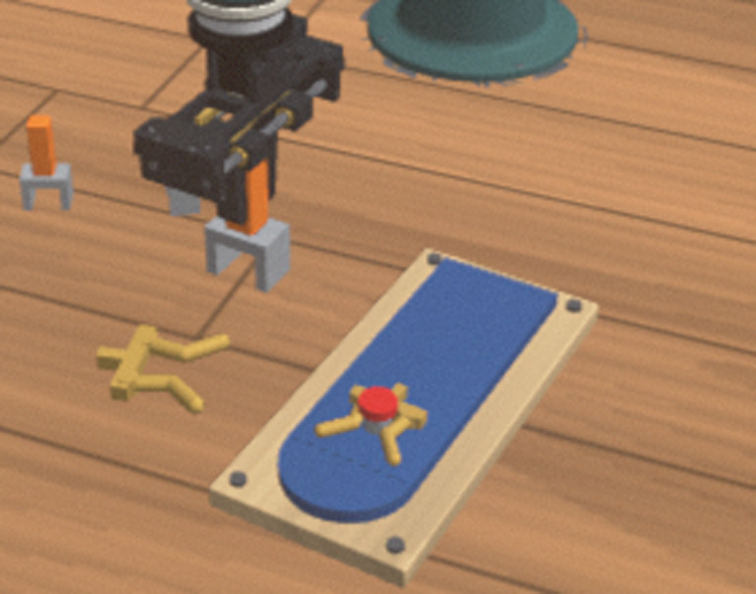

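The scene crop shows the clip seated under the red head at crop (378,405), its jaws past the pin, and the fork upright in the gripper over clear bench. I lower it until it touches.

```bash
python3 -m handwheel '[{"dx":0,"dy":0,"dz":0.005,"wx":0,"wy":0,"wz":0,"grip":0},{"dx":0,"dy":0,"dz":0.003,"wx":0,"wy":0,"wz":0,"grip":0},{"dx":0,"dy":0,"dz":0.001,"wx":0,"wy":0,"wz":0,"grip":0},{"dx":0,"dy":0,"dz":0,"wx":0,"wy":0,"wz":0,"grip":0},{"dx":0,"dy":0,"dz":0,"wx":0,"wy":0,"wz":0,"grip":0}]'
python3 -m handwheel '[{"dx":0,"dy":0,"dz":0.001,"wx":0,"wy":0,"wz":0,"grip":0},{"dx":0,"dy":0,"dz":0.001,"wx":0,"wy":0,"wz":0,"grip":0},{"dx":0,"dy":0,"dz":0,"wx":0,"wy":0,"wz":0,"grip":0},{"dx":0,"dy":0,"dz":0,"wx":0,"wy":0,"wz":0,"grip":0}]'
```

```text
clock: 14.05
ee_pos: [0.4765, -0.0302, 0.0636]
orientation: [-0.0, 0.753, 0.658, -0.0]
force: [0.3, -0.1, -1.2]
width: 0.0258
grip_force: 30.0
clock: 14.45
ee_pos: [0.4765, -0.0302, 0.0617]
orientation: [-0.0, 0.753, 0.658, -0.0]
force: [-1.0, 0.2, -2.4]
width: 0.0258
grip_force: 30.0
```

```bash
python3 -m handwheel '[{"dx":0,"dy":0,"dz":0.001,"wx":0,"wy":0,"wz":0,"grip":0},{"dx":0,"dy":0,"dz":0,"wx":0,"wy":0,"wz":0,"grip":0},{"dx":0,"dy":0,"dz":0,"wx":0,"wy":0,"wz":0,"grip":0}]'
python3 -m handwheel '[{"dx":0,"dy":0,"dz":0.001,"wx":0,"wy":0,"wz":0,"grip":0},{"dx":0,"dy":0,"dz":0,"wx":0,"wy":0,"wz":0,"grip":0},{"dx":0,"dy":0,"dz":0,"wx":0,"wy":0,"wz":0,"grip":0}]'
```

```text
clock: 14.75
ee_pos: [0.4767, -0.0303, 0.0608]
orientation: [0.0, 0.753, 0.658, 0.0]
force: [0.7, -0.6, -0.6]
width: 0.0261
grip_force: 30.0
clock: 15.05
ee_pos: [0.4768, -0.0303, 0.0608]
orientation: [0.0, 0.753, 0.658, 0.0]
force: [-2.7, 0.4, 7.6]
width: 0.0258
grip_force: 30.0
```

Contact. Releasing, then lifting straight up.

```bash
python3 -m handwheel '[{"dx":0,"dy":0,"dz":0,"wx":0,"wy":0,"wz":0,"grip":0.7},{"dx":0,"dy":0,"dz":0,"wx":0,"wy":0,"wz":0,"grip":0.7},{"dx":0,"dy":0,"dz":0,"wx":0,"wy":0,"wz":0,"grip":0.7},{"dx":0,"dy":0,"dz":0,"wx":0,"wy":0,"wz":0,"grip":0.7},{"dx":0,"dy":0,"dz":0,"wx":0,"wy":0,"wz":0,"grip":0.7}]'
python3 -m handwheel '[{"dx":0,"dy":0,"dz":-0.02,"wx":0,"wy":0,"wz":0,"grip":0.7},{"dx":0,"dy":0,"dz":-0.04,"wx":0,"wy":0,"wz":0,"grip":0.7},{"dx":0,"dy":0,"dz":-0.04,"wx":0,"wy":0,"wz":0,"grip":0.7},{"dx":0,"dy":0,"dz":-0.04,"wx":0,"wy":0,"wz":0,"grip":0.7},{"dx":0,"dy":0,"dz":-0.03,"wx":0,"wy":0,"wz":0,"grip":0.7}]'
python3 -m handwheel '[{"dx":0,"dy":0,"dz":0,"wx":0,"wy":0,"wz":0,"grip":0.7},{"dx":0,"dy":0,"dz":0,"wx":0,"wy":0,"wz":0,"grip":0.7},{"dx":0,"dy":0,"dz":0,"wx":0,"wy":0,"wz":0,"grip":0.7}]'
python3 - <<'E'
from m import *
c=snap('scene','s8')
q=blobs(c,(0,170,120),(5,255,255),(310,260,370,310))
w=snap('wrist','w8')
a=c['frame'][130:350,190:560]; cv2.imwrite('pics/s8c.png',cv2.resize(a[:,:,::-1],None,fx=2.1,fy=2.1,interpolation=cv2.INTER_CUBIC))
E
```

```text
clock: 15.55
ee_pos: [0.4765, -0.0302, 0.0596]
orientation: [-0.0, 0.753, 0.658, -0.0]
force: [-0.4, -1.1, 0.0]
width: 0.0612
grip_force: 0.0
clock: 16.05
ee_pos: [0.4772, -0.0303, 0.2325]
orientation: [0.001, 0.753, 0.658, 0.001]
force: [1.2, -0.4, 0.8]
width: 0.0615
grip_force: 0.0
clock: 16.35
ee_pos: [0.4754, -0.0301, 0.228]
orientation: [-0.001, 0.753, 0.658, -0.001]
force: [0.3, 0.7, -0.5]
width: 0.0618
grip_force: 0.0
```

View pics/s8c.png

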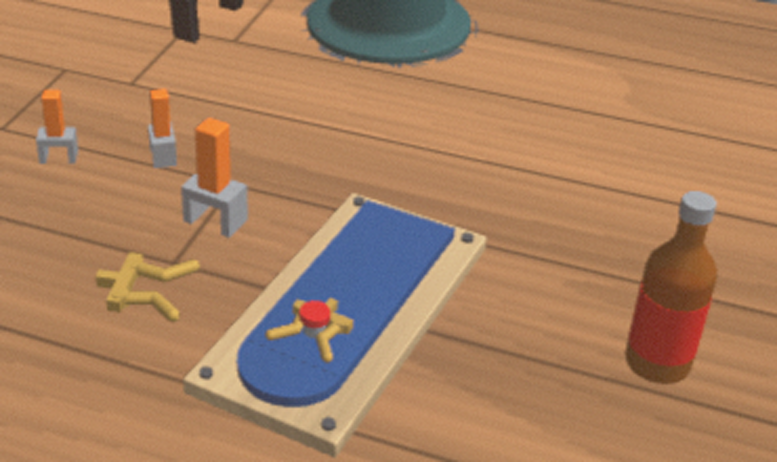

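The fork stands free and upright at crop (213,175), the clip is seated on the pin at (315,318), and the bottle is upright at (670,290). Handing in.

```bash
python3 -c "
from rig import env; print(env.job_done())"
```

```text
the job is handed in; nothing more can be done
None
```

I handed in the job at about 16 s: the clip is snapped home under the red head, pushed only with the fork; the fork stands upright and released on the bench, and the bottle is still standing.

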